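# Lock the balance for transport by feel

### The job

Lock the laboratory balance for transport: draw the lock pin out of its stowage sleeve by the shank, lay it in the cradle and let go, then take it again by its handle. With the pin's tip, feel along the hidden lock face in the window at the back of the balance (the side towards the robot) for the latch slot, push the pin fully home until its collar meets the face, and let go. Leave everything else standing where it is.

Things in the scene. Friction and masses are not known exactly. Their poses are not given: they have to be found in the camera images.
- pin: lock pin, a level bar 175 mm long, 0.15 kg. Origin on its axis at the front of its collar, x towards the tip. Ahead of it 75 mm of round steel shank, 12 mm diameter; behind it a round collar, 26 mm diameter, 6 mm thick, then from -6 to -100 mm a square aluminium handle, 18 x 18 mm. It balances at -31 mm. At the start the handle is hidden in the dock's sleeve: only collar and shank stick out.
- pin_tip (a point): centre of the pin's tip, on its axis 75 mm ahead of the pin's origin; the last 8 mm of the shank taper to 6 mm diameter here
- dock: grey stowage dock, fixed: block 100 x 70 mm with a sleeve on it (24 x 24 mm inside, top 66 mm above the bench). Origin on the bench under the stowed pin's collar, x the way to draw the pin out. Mouth at -14 mm, closed end at -106 mm: draw the pin 90 mm or more along x before lifting; its axis is 45 mm above the bench, nothing below the shank. Dock and cradle stand one left, one right, in either order.
- cradle: aluminium cradle, fixed: base 150 x 70 x 8 mm and two notched rests, 10 mm thick along x: at x = +18 mm for the shank (flat top 44 mm above the bench, notch 24 mm wide), at x = -88 mm for the handle's end (top 41 mm, notch 30 mm wide); cheeks beside the notches 12 mm higher, 6 mm thick. Origin on the bench; x the way the tip points when the pin is laid in.
- cradle_rest (a point): place of the pin's origin when it lies in the cradle, 50 mm above the cradle's origin; axes as the cradle's
- balance: white balance with glass draught shield, fixed. Housing 240 mm wide (y), 290 mm long (x), 100 mm high; shield from x = 70 mm on, 250 mm high. Origin on the bench under the middle of its rear side, which looks to the robot; x level into the housing, z up. In the rear side a window, y -55 to +55 mm, z 34 to 76 mm; in it the black lock face. With the pin fully home its tip is at x = 90 mm.
- face (a point): mid-point of the flat upright lock face (not the slot), 15 mm inside the window, 55 mm above the bench; axes as the balance's, x into the face. The latch slot, 15 mm wide, 17 mm high, sharp-edged, is at this height, its centre anywhere from y = -25 to +25 mm: it is not reported, only felt. Behind it a straight channel of the same section runs over 90 mm along x.
- tablet_jar: white screw-cap jar, 48 mm diameter, 75 mm high; a bystander to leave alone, origin at its underside
- reagent: brown glass bottle, 64 mm diameter, 130 mm high; a bystander to leave alone, origin at its underside
- weight: steel calibration weight, 44 mm diameter, 70 mm high, beside the balance; a bystander to leave alone, origin at its underside
- beaker: glass beaker, 66 mm diameter, 85 mm high, beside the balance; a bystander to leave alone, origin at its underside
- dish: white weighing dish, 90 mm diameter, 20 mm high; a bystander to leave alone, origin at its underside
Things that resemble listed ones, but are neither listed nor needed, are in the scene too. What is shaped like the cradle but pink or yellow is not meant.

How it is judged:
On the way, in this order (a step that is already met when the one before it is completed fails the run):
1. the pin lies in the cradle, let go (distance between pin and cradle_rest below 0.02 m and angle between the x axis of pin and the x axis of cradle, either way round below 0.15 rad and contact force between pin and the fingers below 0.1 N), for 0.2 s.
2. the pin is fully home in the latch slot (x of pin_tip in the frame of balance between 0.083 and 0.1 m and y of pin_tip in the frame of balance between -0.04 and 0.04 m and z of pin_tip in the frame of balance between 0.04 and 0.07 m and angle between the x axis of pin and the x axis of balance, either way round below 0.15 rad), for 0.2 s.
At the end, for the whole second after the job is handed in: the pin rests fully home in the balance's latch slot, collar within 7 mm of the lock face, axis within 0.15 rad of the balance's x axis, and is let go and at rest (all of step 2 and contact force between pin and the fingers below 0.1 N and linear speed of pin below 0.02 m/s); the robot touches nothing.
It fails at once if a bystander is knocked away (moved more than 30 mm) (distance of any of tablet_jar, reagent, weight, beaker, dish from where it was at the start of the episode above 0.03 m).
It also fails if it takes over 72 s, if anything falls off the work surface, if the arm or the gripper's body presses on something with over 40 N, if the wrist force passes 120 N, or if a joint passes its speed limit or range.

### The arm

A 6-joint arm with a two-finger parallel gripper is mounted at the origin on the work surface. World frame = base frame: x ahead of the robot, y to its left, z up, the work surface at z = 0. Lengths are in m, angles in rad, forces in N, time in s.
With the tool pointing down it reaches from about 0.3 to 0.875 m from the base axis. Payload 6.4 kg.
Tool frame: the origin (TCP) lies between the finger pads; the fingertips stand 8 mm ahead of it and the grasp point (between the pads) lies 11 mm behind it; z points along the fingers, y is the direction in which the jaws open and shut (so a half turn about z gives the same grasp; the last joint's range is limited). The gripper opens to 85 mm and grips with 20 to 120 N. Pads are 22 mm wide; open, the fingers measure 114 mm over their backs; the gripper's body (76 mm by 85 mm) begins 54 mm behind the grasp point. The pads swing forward as they close: fully open they stand 13 mm farther back than shut.
Start: joints at [-1.383, 0.181, 1.607, -0, 1.354, -0.206], TCP at [0.221, -0.531, 0.239] pointing down, gripper open.
Joint ranges: [-2.99, 2.99], [-0.89, 2.07], [0.3, 2.58], [-1.14, 4.28], [0, 2.63], [-3.12, 3.12]. Speed limits (rad/s): [2.57, 2.57, 3.01, 3.14, 3.14, 3.14].

### API

Orientations are given as a unit quaternion [w, x, y, z].
In Python, from bench import monitor, viewer, workorder, spotter gives the robot as it stands. The module is installed in compiled form; this text tells all that it offers.
- The arm moves only by the tool move_arm, never from a script. Its argument "motion" is a list of rows, each a list of 3 entries, a list of its own where there are three numbers: the shift along the tool's x, y, z in units of 60 mm (1.0 is 60 mm), then the turn, a rotation vector about the tool's x, y, z in units of 8 degrees (1.0 is 8 degrees), then the opening in per cent of the stroke, from 0 (shut) to 100 (fully open). In form: [[[dx, dy, dz], [rx, ry, rz], grip], ...]. A call has 1 to 10 rows; each row is the pose to reach, as a shift and turn from the pose commanded when the call began, along the tool's axes at that moment; what a row does not reach only later rows make up. A row lasts 1/8 s, in which the tool goes at most 62.5 mm and 10.7 degrees, less where a joint would pass 70% of its speed; a pose out of reach is approached as far as the arm can. A call with a gripper value outside its range is refused whole. The fingers move at their own pace and stop on an object; the grip force is fixed at half the most. Time passes only in rows, so rows that repeat a pose let the fingers close. It gives the time, the measured TCP pose, the force and the opening at its end, in the units of the state.
- monitor.get_obs(): the state, without advancing time (a new reading comes with each control period).
- viewer.camera(name): name is "side" or "top" or "wrist"; returns the picture (420x560x3 uint8, blue, green, red); there is no depth.
- viewer.calibration(name): a dict with "fovy" (degrees; the focal length in pixels is half the picture's height over the tangent of half this angle, whatever the lens; pixels are square), "cx", "cy" (the principal point, pixels), "distortion" ([k1, k2, p1, p2, k3] as OpenCV has them; the pictures are not rectified), "extrinsics" (4x4, takes a point from camera to world coordinates). Camera axes: x right, y down, z forward; pixel columns grow to the right and rows downward; lengths in m; the calibration is good to about 2 mm. A picture is of the moment at which its call begins: read the wrist's pose just before it. calibration takes no time and is no camera call; for the wrist camera it gives the pose at the moment of the call.
- workorder.hand_in(): hands the job in, once; it reports no verdict.
Trained networks look in the newest picture that a camera, given by its name, has taken for a name from the list of things; names that differ only in an ending like _2 or _b are one class to them, and where a whole thing is asked for, a point or a joint stands for the part that bears it (a point fixed in the world has none). Each returns a list of dicts, best first, with "score" (0 to 1); they miss things now and then, are a little off and sometimes report something else, mostly with a low value. They report only what shows in the picture. A call takes as long as a camera call. They do not tell look-alikes from the thing itself.
- spotter.search_frame(camera, name): "centre" ([column, row] as shares, 0 to 1, of the picture: columns of its width, rows of its height, amid what is visible of it).
- spotter.outline_of(camera, name): "region" (420x560 bool, what is visible of it) and "centre" ([column, row] as shares, 0 to 1, of the picture: columns of its width, rows of its height, amid what is visible of it).
The state is a dict: "time_s": time; "q": joint angles; "dq": joint speeds; "joint_efforts": joint torques, N m; "eef_pos": TCP position; "eef_rot": TCP orientation; "wrist_force": force on the tool from outside, world axes, zero at the start; "torque": the same for the moment, N m; "opening": opening from 0.0 (shut) to 1.0 (fully open).
Only numpy, scipy, OpenCV 4.12 (cv2) and the standard library are available. Lean on these libraries where they do the work, as an engineer would, in place of code of your own. Each camera call takes 0.05 s, during which the arm holds its last target. There are 200 camera calls.

## Working session

There is one attempt and no reset: what is moved stays moved. The work goes in short steps, Python scripts to look and compute and a tool call to move; the robot and the scene stay as the last step left them, time stands still between calls to the robot, and variables do not carry over. Pictures are saved under pics/ and viewed, about 8 in all and at most 12, crops included, and the job is handed in when it is done.

Besides the shell and the picture viewer there is one more tool, called as name(argument=value, ...), one argument or row to a line, values as JSON. move_arm: Moves the arm, as the interface text tells. Its arguments: {"type":"object","properties":{"motion":{"type":"array","items":{"type":"array"}}},"required":["motion"]}

```bash
mkdir -p pics
cat > h.py <<'E'
import numpy as np, cv2
from bench import monitor, viewer, workorder, spotter
from scipy.spatial.transform import Rotation as R
def K(c):
    f=210/np.tan(np.radians(c["fovy"])/2); return np.array([[f,0,c["cx"]],[0,f,c["cy"]],[0,0,1.]])
def ray(c,uv,z):
    p=cv2.undistortPoints(np.array(uv,float).reshape(-1,1,2),K(c),np.array(c["distortion"]))[:,0]
    E=np.array(c["extrinsics"]); d=np.c_[p,np.ones(len(p))]@E[:3,:3].T; o=E[:3,3]
    return o+d*((z-o[2])/d[:,2])[:,None]
def proj(c,P):
    E=np.linalg.inv(np.array(c["extrinsics"])); P=np.array(P,float).reshape(-1,3)
    return cv2.projectPoints(P,cv2.Rodrigues(E[:3,:3])[0],E[:3,3],K(c),np.array(c["distortion"]))[0][:,0]
def tool():
    o=monitor.get_obs(); w,x,y,z=o["eef_rot"]; return np.array(o["eef_pos"]),R.from_quat([x,y,z,w])
def go(target,ang=None):
    # shift units & turn units from current measured pose to target, tool down with y axis at heading ang
    p,r=tool(); d=r.inv().apply(np.array(target)-p)/0.06
    t=None
    if ang is not None:
        x=np.array([np.sin(ang),-np.cos(ang),0]);y=np.array([np.cos(ang),np.sin(ang),0]);z=np.array([0,0,-1.])
        best=None
        for s in(1,-1):
            xx=np.cross(y*s,z); v=(r.inv()*R.from_matrix(np.c_[xx,y*s,z])).as_rotvec()
            if best is None or np.linalg.norm(v)<np.linalg.norm(best): best=v
        t=np.degrees(best)/8
    return d.round(3),None if t is None else t.round(3)
E
python3 - <<'E'
from h import *
for n in("top","side"):
    im=viewer.camera(n); c=viewer.calibration(n); cv2.imwrite(f"pics/{n}0.png",cv2.resize(im,(800,600)))
    print(n,c["fovy"],c["cx"],c["cy"],c["distortion"],np.round(c["extrinsics"],3).tolist())
    for t in["pin","dock","cradle","balance","tablet_jar","reagent","weight","beaker","dish"]:
        print(t,[(round(d["score"],2),np.round(np.array(d["centre"])*[560,420],1).tolist(), ray(c,[np.array(d["centre"])*[560,420]],0.04)[0].round(3).tolist()) for d in spotter.search_frame(n,t)[:3]])
E
```

```text
top 57.07347306725958 283.21402244201477 209.2870398894797 [-0.05125971  0.          0.          0.          0.        ] [[-0.004, -0.997, 0.075, 0.516], [-1.0, 0.005, 0.015, -0.003], [-0.016, -0.075, -0.997, 1.05], [0.0, 0.0, 0.0, 1.0]]
pin [(0.75, [173.9, 268.3], [0.439, 0.299, 0.04])]
dock [(0.9, [179.4, 299.5], [0.359, 0.283, 0.04])]
cradle [(0.96, [398.3, 258.7], [0.462, -0.287, 0.04]), (0.64, [338.7, 302.5], [0.351, -0.13, 0.04])]
balance [(0.76, [292.4, 126.6], [0.814, -0.013, 0.04])]
tablet_jar [(0.74, [116.6, 207.1], [0.601, 0.456, 0.04])]
reagent [(0.68, [451.4, 196.9], [0.623, -0.432, 0.04])]
weight [(0.77, [237.5, 158.8], [0.728, 0.133, 0.04])]
beaker [(0.9, [355.5, 142.1], [0.771, -0.181, 0.04]), (0.66, [399.5, 258.2], [0.464, -0.29, 0.04]), (0.53, [292.5, 125.7], [0.817, -0.014, 0.04])]
dish [(0.75, [128.5, 258.3], [0.465, 0.421, 0.04]), (0.33, [183.2, 296.9], [0.365, 0.274, 0.04])]
side 48.09516598386661 276.7624915472037 212.22527388775455 [-0.06590788  0.          0.          0.          0.        ] [[0.941, -0.259, 0.217, 0.284], [-0.338, -0.684, 0.646, -0.973], [-0.019, -0.682, -0.732, 1.165], [0.0, 0.0, 0.0, 1.0]]
pin [(0.62, [208.3, 167.9], [0.461, 0.313, 0.04])]
dock [(0.8, [186.8, 182.4], [0.371, 0.266, 0.04])]
cradle [(0.94, [263.5, 309.5], [0.46, -0.31, 0.04]), (0.82, [372.2, 298.3], [0.756, -0.383, 0.04])]
balance [(0.71, [331.5, 194.0], [0.82, 0.034, 0.04])]
tablet_jar [(0.5, [234.5, 138.1], [0.597, 0.445, 0.04])]
reagent [(0.71, [335.0, 327.5], [0.621, -0.43, 0.04]), (0.41, [330.3, 190.4], [0.823, 0.052, 0.04])]
weight []
beaker [(0.7, [343.4, 242.2], [0.767, -0.171, 0.04])]
dish [(0.54, [203.1, 154.7], [0.461, 0.393, 0.04])]
```

View pics/top0.png

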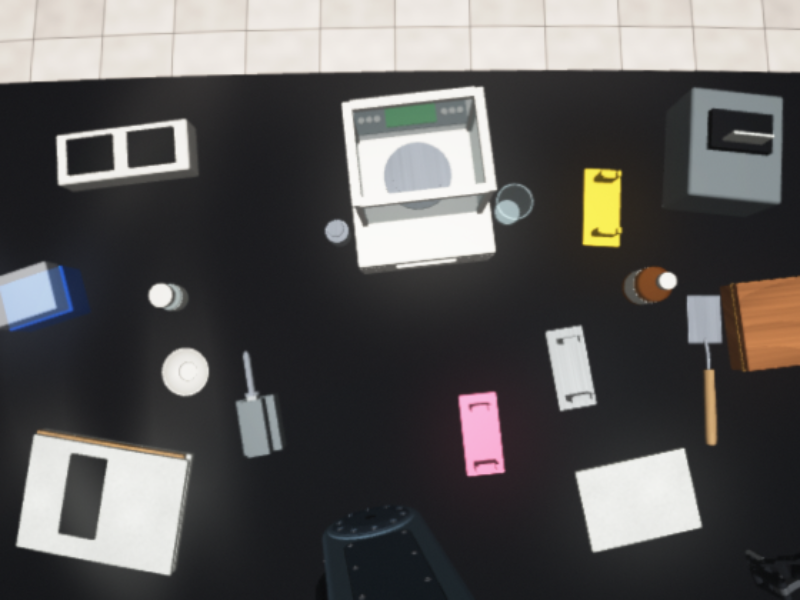

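View pics/side0.png

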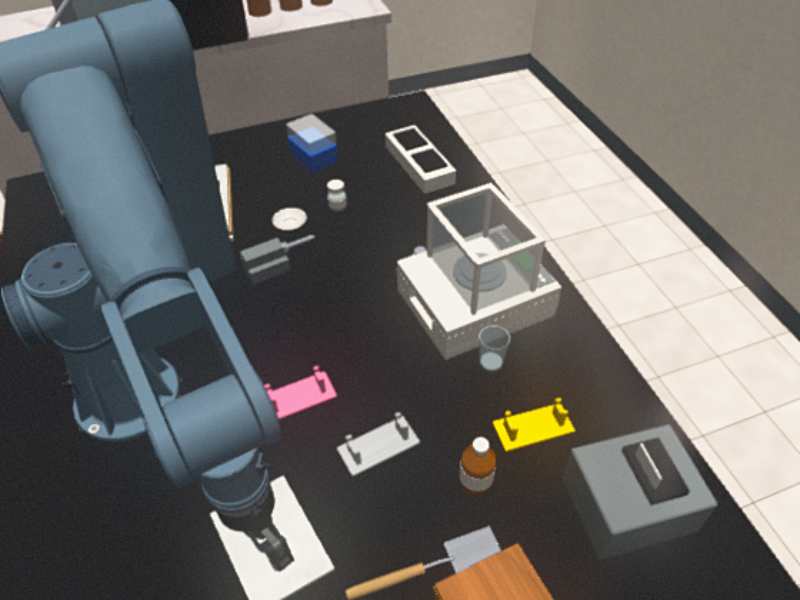

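The top view shows the dock at the left, with the collar at about (252,396) and the pin's tip at (246,352), pointing away from the robot. The grey cradle is at the right around (571,368), the balance rear edge runs from (362,271) to (495,256), and pink and yellow decoys stand nearby. The side view agrees.

Run:
```python
from h import *
c=viewer.calibration("top")
def s(l,z): 
    p=ray(c,np.array(l)*0.7,z); print(p.round(3).tolist()); return p
print("pin collar,tip");p=s([[252,396],[246,352]],.045);d=p[1]-p[0];print(np.degrees(np.arctan2(d[1],d[0])),np.linalg.norm(d))
print("cradle base corners");p=s([[546,331],[581,326],[596,404],[561,410]],.008);print(p.mean(0))
d=p[0]+p[1]-p[2]-p[3];print(np.degrees(np.arctan2(d[1],d[0])))
print("bal");p=s([[361,271],[496,258]],.1);d=p[0]-p[1];print(p.mean(0),np.degrees(np.arctan2(-d[0],d[1])),np.linalg.norm(d))
w=viewer.calibration("wrist");E=np.array(w["extrinsics"]);pp,r=tool()
print("wrist cam in tool",r.inv().apply(E[:3,3]-pp).round(3),(r.as_matrix().T@E[:3,:3]).round(2).tolist(),w["fovy"]);print(r.as_matrix().round(2).tolist())
print("to above cradle",go([0.40,-0.30,0.28],np.radians(100)))
```

```text
pin collar,tip
[[0.417, 0.29, 0.045], [0.497, 0.303, 0.045]]
8.64050045591056 0.08079620695337655
cradle base corners
[[0.533, -0.254, 0.008], [0.542, -0.32, 0.008], [0.396, -0.345, 0.008], [0.386, -0.279, 0.008]]
[ 0.46431869 -0.29962385  0.008     ]
9.629308116823875
bal
[[0.637, 0.087, 0.1], [0.659, -0.148, 0.1]]
[ 0.64809677 -0.03068958  0.1       ] 5.19106103557429 0.23537014625510033
wrist cam in tool [ 0.067  0.001 -0.135] [[0.0, -0.96, -0.27], [1.0, 0.0, -0.0], [0.0, -0.27, 0.96]] 64.50827811905947
[[0.92, 0.38, 0.0], [0.38, -0.92, -0.0], [0.0, 0.0, -1.0]]
to above cradle (array([ 4.238, -2.408, -0.678]), array([ 0.  , -0.  ,  1.57]))
```

move_arm(
  motion=[
    [[0.8, -0.4, -0.1], [0, 0, 0.4], 100],
    [[1.6, -0.9, -0.3], [0, 0, 0.8], 100],
    [[2.5, -1.4, -0.5], [0, 0, 1.2], 100],
    [[3.4, -2.0, -0.7], [0, 0, 1.57], 100],
    [[4.5, -2.4, -0.7], [0, 0, 1.57], 100],
    [[5, -2.4, -0.7], [0, 0, 1.57], 100],
    [[5, -2.4, -0.7], [0, 0, 1.57], 100],
    [[5, -2.4, -0.7], [0, 0, 1.57], 100],
  ],
)

```text
time_s: 2.0
eef_pos: [0.4421, -0.283, 0.2811]
eef_rot: [-0.0, 0.996, 0.087, -0.0]
wrist_force: [0.2, 0.2, -0.3]
opening: 1.002
```

Run:
```python
from h import *
c=viewer.calibration("wrist");im=viewer.camera("wrist");cv2.imwrite("pics/w1.png",cv2.resize(im,(800,600)));np.save("c1.npy",c,allow_pickle=True)
p,r=tool();print(p,r.as_matrix().round(3).tolist(),monitor.get_obs()["wrist_force"])
a=np.radians(9.63);ax=np.array([np.cos(a),np.sin(a),0]);m=np.array([.4643,-.2996,0])
print((proj(c,[m+ax*53+0 if 0 else m+ax*.053+[0,0,.044],m-ax*.053+[0,0,.041],m+ax*.035+[0,0,.05]])/0.7).round(0).tolist())
print([(d["score"],(np.array(d["centre"])*[800,600]).round()) for d in spotter.search_frame("wrist","cradle")])
```

```text
[ 0.44175011 -0.28335763  0.28110321] [[0.985, 0.173, -0.001], [0.173, -0.985, 0.0], [-0.001, -0.0, -1.0]] [-0.88458454 -0.26832737  0.4888174 ]
[[435.0, 169.0], [432.0, 304.0], [435.0, 193.0]]
[(0.94, array([221., 320.])), (0.83, array([436., 226.]))]
```

View pics/w1.png

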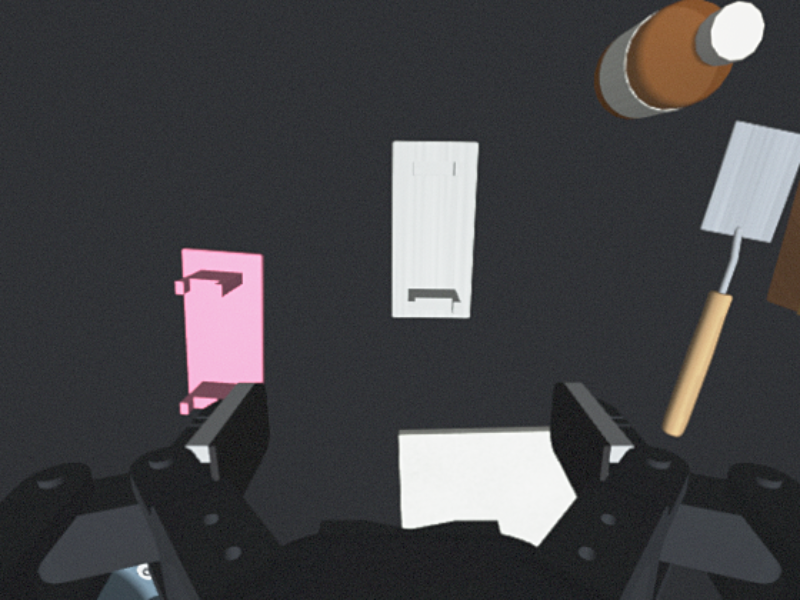

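The wrist view shows the grey cradle at (392..478, 141..317). The near rest is wider (408–461) than the far one (413–456), so the handle end is towards the robot and the cradle's x points away from it.

Run:
```python
from h import *
c=np.load("c1.npy",allow_pickle=True).item()
p=ray(c,np.array([[392,141],[478,143],[470,318],[392,318]])*.7,.008);d=p[0]+p[1]-p[2]-p[3];a=np.arctan2(d[1],d[0]);print(p.round(3).tolist(),p.mean(0),np.degrees(a),np.linalg.norm(p[0]-p[1]),np.linalg.norm(d)/2)
f=ray(c,np.array([[413,169],[456,168]])*.7,.050);n=ray(c,np.array([[409,299],[460,300]])*.7,.047);print("rests",f.mean(0),n.mean(0),np.linalg.norm(f[0]-f[1]),np.linalg.norm(n[0]-n[1]))
d=f.mean(0)-n.mean(0);print(np.degrees(np.arctan2(d[1],d[0])),np.linalg.norm(d))
# go above dock, pin yaw ~8.6
g=[.417,.30,.28];print(go(g,np.radians(98.6)))
```

```text
[[0.532, -0.254, 0.008], [0.543, -0.323, 0.008], [0.396, -0.347, 0.008], [0.384, -0.279, 0.008]] [ 0.46401249 -0.30067981  0.008     ] 9.518224787310904 0.06999916754756556 0.14952469434599525
rests [ 0.51635429 -0.28978509  0.05      ] [ 0.41727814 -0.30900424  0.047     ] 0.03180869459609329 0.04091763419866683
10.978094250126773 0.1009676156358817
(array([ 1.272, -9.652,  0.02 ]), array([-0.001,  0.004,  0.166]))
```

move_arm(
  motion=[
    [[0.2, -1, 0], [0, 0, 0.1], 100],
    [[0.3, -2, 0], [0, 0, 0.1], 100],
    [[0.4, -3, 0], [0, 0, 0.1], 100],
    [[0.5, -4, 0], [0, 0, 0.1], 100],
    [[0.6, -5, 0], [0, 0, 0.1], 100],
    [[0.7, -6, 0], [0, 0, 0.1], 100],
    [[0.8, -7, 0], [0, 0, 0.16], 100],
    [[1, -8, 0], [0, 0, 0.16], 100],
    [[1.2, -9, 0], [0, 0, 0.16], 100],
    [[1.3, -9.65, 0], [0, 0, 0.16], 100],
  ],
)

```text
time_s: 3.35
eef_pos: [0.4188, 0.3022, 0.2813]
eef_rot: [-0.0, 0.997, 0.076, 0.0]
wrist_force: [-0.5, -0.3, 0.0]
opening: 0.994
```

Run:
```python
from h import *
viewer.camera("wrist");viewer.camera("wrist");viewer.camera("wrist");viewer.camera("wrist")
c=viewer.calibration("wrist");im=viewer.camera("wrist");cv2.imwrite("pics/w2.png",cv2.resize(im,(800,600)));np.save("c2.npy",c,allow_pickle=True)
p,r=tool();print(p,r.as_matrix().round(3).tolist())
```

```text
[0.41891678 0.2997086  0.28111373] [[0.989, 0.151, -0.0], [0.151, -0.989, -0.001], [-0.0, 0.001, -1.0]]
```

View pics/w2.png

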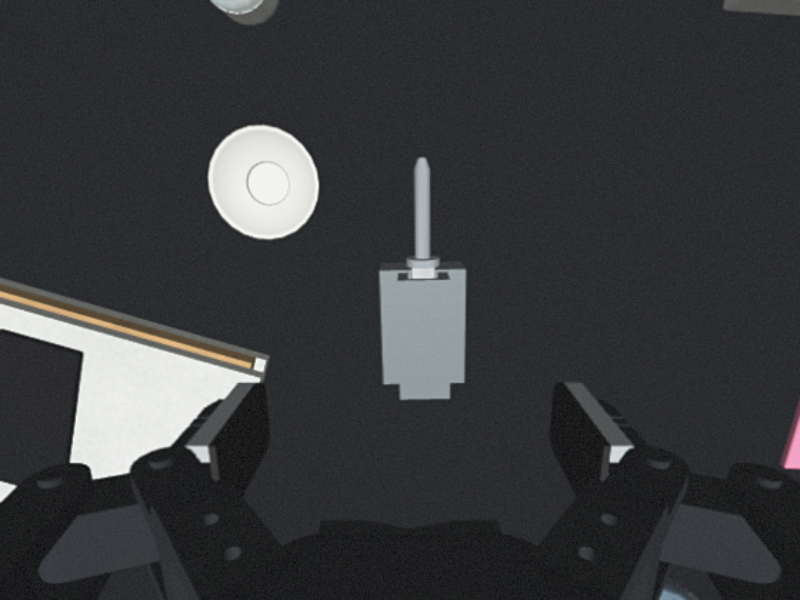

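The wrist view shows the pin's tip at (422,158) and the collar front at (423,258). The dish is at (264,183), clear of the approach.

Run:
```python
from h import *
c=np.load("c2.npy",allow_pickle=True).item()
p=ray(c,np.array([[422,157.5],[423,257.5]])*.7,.045);d=p[0]-p[1];a=np.arctan2(d[1],d[0]);print(p.round(4).tolist(),np.degrees(a),np.linalg.norm(d))
ax=d/np.linalg.norm(d);mid=p.mean(0);o=mid-ax*.0375
print("origin",o, "dish",ray(c,np.array([[264,183]])*.7,.02))
g=o+ax*.040;g[2]=.045-.011
print(go(g,a+np.pi/2))
```

```text
[[0.4994, 0.3018, 0.045], [0.4252, 0.2891, 0.045]] 9.779405652713752 0.0752229609891819
origin [0.42534192 0.28907312 0.045     ] dish [[0.46160542 0.42424894 0.02      ]]
(array([0.748, 0.176, 4.118]), array([ 0.005,  0.003, -0.14 ]))
```

move_arm(
  motion=[
    [[0.4, 0.18, 0.9], [0, 0, -0.14], 55],
    [[0.75, 0.18, 1.8], [0, 0, -0.14], 55],
    [[0.75, 0.18, 2.6], [0, 0, -0.14], 55],
    [[0.75, 0.18, 3.3], [0, 0, -0.14], 55],
    [[0.75, 0.18, 3.8], [0, 0, -0.14], 55],
    [[0.75, 0.18, 4.12], [0, 0, -0.14], 55],
    [[0.75, 0.18, 4.12], [0, 0, -0.14], 55],
    [[0.75, 0.18, 4.12], [0, 0, -0.14], 55],
  ],
)

```text
time_s: 4.6
eef_pos: [0.466, 0.297, 0.0355]
eef_rot: [-0.0, 0.996, 0.085, 0.001]
wrist_force: [0.2, -0.1, 0.5]
opening: 0.553
```

move_arm(
  motion=[
    [[0, 0, 0], [0, 0, 0], 0],
    [[0, 0, 0], [0, 0, 0], 0],
    [[0, 0, 0], [0, 0, 0], 0],
    [[0, 0, 0], [0, 0, 0], 0],
    [[0, 0, 0], [0, 0, 0], 0],
    [[0, 0, 0], [0, 0, 0], 0],
  ],
)

```text
time_s: 5.35
eef_pos: [0.4655, 0.2973, 0.0346]
eef_rot: [-0.0, 0.996, 0.086, 0.001]
wrist_force: [2.5, 1.1, 3.5]
opening: 0.117
```

Run:
```python
from h import *
c=viewer.calibration("wrist");im=viewer.camera("wrist");cv2.imwrite("pics/w3.png",im)
p,r=tool();print(p,r.as_matrix().round(3).tolist())
```

```text
[0.46549359 0.29727664 0.03452502] [[0.985, 0.171, 0.001], [0.171, -0.985, 0.001], [0.002, -0.0, -1.0]]
```

View pics/w3.png

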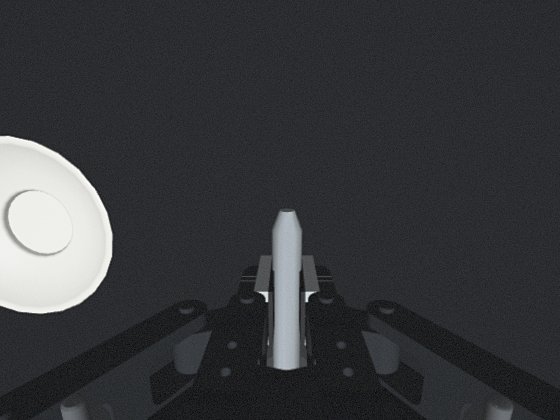

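The picture shows the shank held squarely between the pads, with the tip at (287,210).

move_arm(
  motion=[
    [[0.2, 0, 0], [0, 0, 0], 0],
    [[0.5, 0, 0], [0, 0, 0], 0],
    [[0.8, 0, 0], [0, 0, 0], 0],
    [[1.1, 0, 0], [0, 0, 0], 0],
    [[1.4, 0, 0], [0, 0, 0], 0],
    [[1.7, 0, 0], [0, 0, 0], 0],
    [[1.8, 0, 0], [0, 0, 0], 0],
    [[1.8, 0, 0], [0, 0, 0], 0],
  ],
)

```text
time_s: 6.4
eef_pos: [0.5708, 0.3151, 0.0332]
eef_rot: [0.0, 0.996, 0.086, -0.001]
wrist_force: [-0.2, -0.7, -1.7]
opening: 0.116
```

Run:
```python
from h import *
c=viewer.calibration("wrist");im=viewer.camera("wrist");cv2.imwrite("pics/w4.png",im)
p,r=tool();print(p,monitor.get_obs()["wrist_force"],monitor.get_obs()["torque"])
P=lambda x,z=0:p+r.apply([x,0,-.011+z]) 
print("expected tip for x offsets",proj(c,[P(.03),P(.035),P(.04)]).round(1).tolist())
```

```text
[0.57040847 0.31515602 0.03327576] [-0.3183899   0.20194922 -0.85212488] [-0.0282582  -0.06054817 -0.00207574]
expected tip for x offsets [[283.7, 222.8], [283.7, 210.3], [283.6, 197.6]]
```

View pics/w4.png

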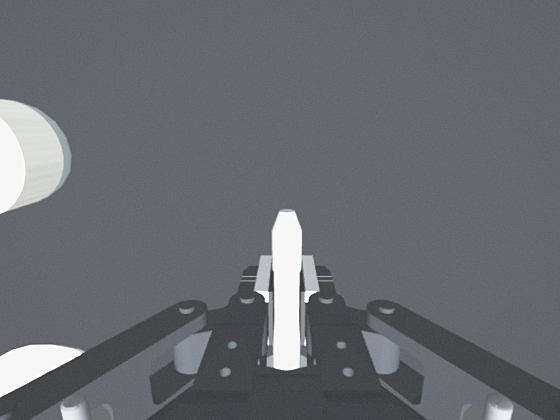

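The view is unchanged from before, so the pin came along with the gripper (tip still at (287,210)). Now I'll lift it and carry it over the cradle.

Run:
```python
from h import *
p,r=tool();print(go([.5384,-.2878,.11],np.radians(99.7)),go(p+[0,0,.17]),go([.5,0,.2]))
```

```text
(array([-2.246,  9.81 , -1.272]), array([0.002, 0.013, 0.018])) (array([-5.000e-03,  1.000e-03, -2.833e+00]), None) (array([-2.059,  4.975, -2.774]), None)
```

move_arm(
  motion=[
    [[0, 0, -0.4], [0, 0, 0], 0],
    [[0, 0, -1], [0, 0, 0], 0],
    [[0, 0, -1.7], [0, 0, 0], 0],
    [[0, 0, -2.3], [0, 0, 0], 0],
    [[0, 0, -2.8], [0, 0, 0], 0],
    [[0, 0, -2.8], [0, 0, 0], 0],
  ],
)

```text
time_s: 7.2
eef_pos: [0.5722, 0.3161, 0.205]
eef_rot: [-0.001, 0.996, 0.086, 0.003]
wrist_force: [1.3, -0.9, -0.9]
opening: 0.116
```

move_arm(
  motion=[
    [[-0.3, 0.4, 0], [0, 0, 0], 0],
    [[-0.8, 1.2, 0], [0, 0, 0], 0],
    [[-1.2, 2.1, 0], [0, 0, 0], 0],
    [[-1.6, 3, 0], [0, 0, 0], 0],
    [[-2, 3.9, 0], [0, 0, 0], 0],
    [[-2.1, 4.8, 0], [0, 0, 0], 0],
    [[-2.2, 5.7, 0], [0, 0, 0], 0],
    [[-2.25, 6.6, 0], [0, 0, 0], 0],
    [[-2.25, 7.5, 0], [0, 0, 0], 0],
    [[-2.25, 8.4, 0], [0, 0, 0], 0],
  ],
)

```text
time_s: 8.45
eef_pos: [0.5232, -0.2051, 0.1998]
eef_rot: [-0.001, 0.996, 0.086, -0.001]
wrist_force: [0.6, -0.2, -1.8]
opening: 0.117
```

move_arm(
  motion=[
    [[0, 0.8, 0], [0, 0, 0], 0],
    [[0, 1.2, 0.3], [0, 0, 0], 0],
    [[0, 1.4, 0.8], [0, 0, 0], 0],
    [[0, 1.4, 1.2], [0, 0, 0], 0],
    [[0, 1.4, 1.5], [0, 0, 0], 0],
    [[0, 1.4, 1.5], [0, 0, 0], 0],
  ],
)

```text
time_s: 9.2
eef_pos: [0.5371, -0.2855, 0.1093]
eef_rot: [-0.002, 0.996, 0.086, -0.002]
wrist_force: [0.2, -0.2, -0.4]
opening: 0.116
```

Run:
```python
from h import *
p,r=tool();print(p,go([.5384,-.2878,.041],np.radians(99.7)))
a=viewer.camera("side");cv2.imwrite("pics/s5.png",cv2.resize(a[220:380,180:400],None,fx=3.5,fy=3.5,interpolation=cv2.INTER_CUBIC))
c=viewer.calibration("side");ax=r.apply([1,0,0]);g=p+[0,0,.011]
print(((proj(c,[g+ax*.035,g-ax*.04,g-ax*.14])-[180,220])*3.5).round().tolist())
```

```text
[ 0.5371322  -0.2854593   0.10933631] (array([0.018, 0.047, 1.139]), array([-0.028,  0.024,  0.02 ]))
[[411.0, 183.0], [327.0, 223.0], [209.0, 280.0]]
```

View pics/s5.png

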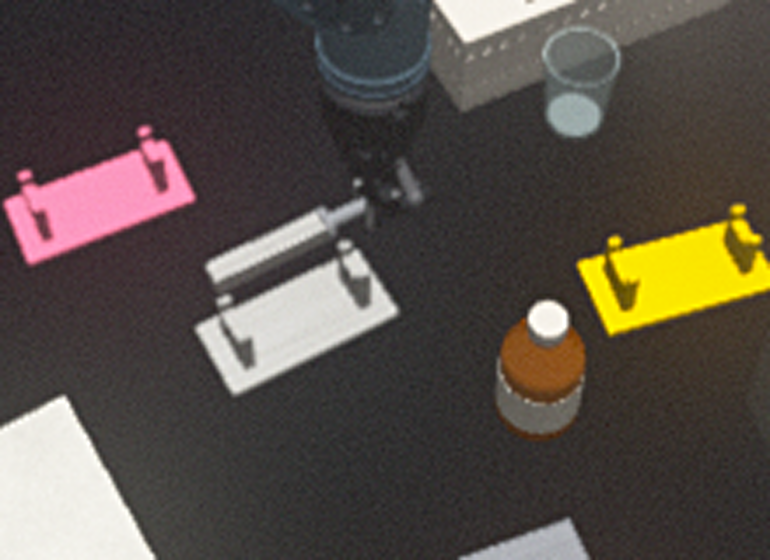

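The side crop shows the pin level above the grey cradle, with the handle end at (215,272) against a predicted (209,280). There is no droop, so I'll lower it.

move_arm(
  motion=[
    [[0.02, 0.04, 0.3], [0, 0, 0], 0],
    [[0.02, 0.04, 0.6], [0, 0, 0], 0],
    [[0.02, 0.04, 0.85], [0, 0, 0], 0],
    [[0.02, 0.04, 1.0], [0, 0, 0], 0],
    [[0.02, 0.04, 1.1], [0, 0, 0], 0],
    [[0.02, 0.04, 1.14], [0, 0, 0], 0],
    [[0.02, 0.04, 1.14], [0, 0, 0], 0],
  ],
)

```text
time_s: 10.12
eef_pos: [0.5405, -0.2893, 0.0439]
eef_rot: [0.0, 0.996, 0.086, 0.0]
wrist_force: [0.2, 0.3, -0.3]
opening: 0.114
```

move_arm(
  motion=[
    [[0, 0, 0.02], [0, 0, 0], 0],
    [[0, 0, 0.04], [0, 0, 0], 0],
    [[0, 0, 0.04], [0, 0, 0], 0],
  ],
)

```text
time_s: 10.5
eef_pos: [0.5403, -0.2891, 0.0414]
eef_rot: [0.0, 0.996, 0.086, 0.0]
wrist_force: [0.6, 0.1, -1.1]
opening: 0.119
```

move_arm(
  motion=[
    [[0, 0, 0.02], [0, 0, 0], 0],
    [[0, 0, 0.04], [0, 0, 0], 0],
    [[0, 0, 0.04], [0, 0, 0], 0],
    [[0, 0, 0.04], [0, 0, 0], 15],
    [[0, 0, 0.04], [0, 0, 0], 25],
    [[0, 0, 0.04], [0, 0, 0], 45],
    [[0, 0, 0.04], [0, 0, 0], 60],
    [[0, 0, 0.04], [0, 0, 0], 60],
  ],
)

```text
time_s: 11.5
eef_pos: [0.5403, -0.2891, 0.0388]
eef_rot: [-0.0, 0.996, 0.086, -0.0]
wrist_force: [0.7, -0.4, 0.0]
opening: 0.598
```

move_arm(
  motion=[
    [[0, 0, -0.3], [0, 0, 0], 60],
    [[-0.1, 0, -1], [0, 0, 0], 60],
    [[-0.7, 0, -2], [0, 0, 0], 60],
    [[-1.3, 0, -3], [0, 0, 0], 60],
    [[-1.6, 0, -3.3], [0, 0, 0], 60],
    [[-1.6, 0, -3.3], [0, 0, 0], 60],
    [[-1.6, 0, -3.3], [0, 0, 0], 60],
  ],
)

```text
time_s: 12.38
eef_pos: [0.4458, -0.3053, 0.237]
eef_rot: [0.0, 0.996, 0.086, 0.0]
wrist_force: [-0.4, -0.1, -0.3]
opening: 0.604
```

Run:
```python
from h import *
c=viewer.calibration("wrist");im=viewer.camera("wrist");cv2.imwrite("pics/w6.png",cv2.resize(im,(800,600)));np.save("c6.npy",c,allow_pickle=True)
p,r=tool();print(p)
```

```text
[ 0.44571565 -0.30494596  0.23605719]
```

View pics/w6.png

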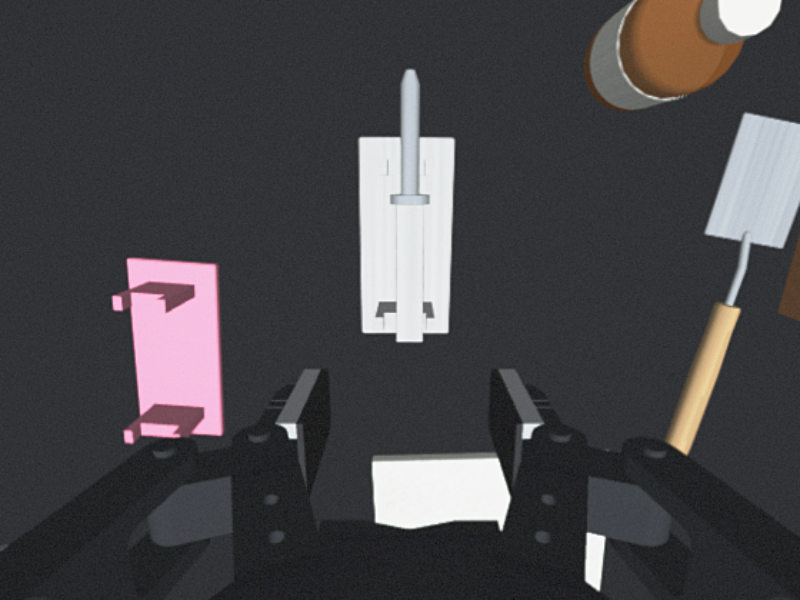

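The pin lies in both rests: tip (410,70), collar front (410,195), handle end (409,341).

Run:
```python
from h import *
c=np.load("c6.npy",allow_pickle=True).item()
p=ray(c,np.array([[410.5,69],[410,195]])*.7,.050);e=ray(c,np.array([[409.5,341]])*.7,.059)[0]
d=p[0]-p[1];d2=p[0]-e;a=np.arctan2(d2[1],d2[0]);print(p.round(4).tolist(),e,np.degrees(np.arctan2(d[1],d[0])),np.degrees(a),np.linalg.norm(d))
ax=np.array([np.cos(a),np.sin(a),0]);o=p[0]-ax*.075;print("origin",o,"cradle est",[.499,-.2945])
g=o-ax*.054;g[2]=.050-.011;print(g,go(g,a+np.pi/2))
```

```text
[[0.575, -0.2846, 0.05], [0.5, -0.2974, 0.05]] [ 0.40264476 -0.31405821  0.059     ] 9.668670069064998 9.681261381648742 0.07614478954643374
origin [ 0.50110679 -0.29726093  0.05      ] cradle est [0.499, -0.2945]
[ 0.44787583 -0.30634195  0.039     ] (array([0.033, 0.033, 3.284]), array([-0.009,  0.004,  0.022]))
```

move_arm(
  motion=[
    [[0.03, 0.03, 0.8], [0, 0, 0], 60],
    [[0.03, 0.03, 1.6], [0, 0, 0], 60],
    [[0.03, 0.03, 2.3], [0, 0, 0], 60],
    [[0.03, 0.03, 2.9], [0, 0, 0], 60],
    [[0.03, 0.03, 3.2], [0, 0, 0], 60],
    [[0.03, 0.03, 3.28], [0, 0, 0], 60],
    [[0.03, 0.03, 3.28], [0, 0, 0], 60],
  ],
)

```text
time_s: 13.3
eef_pos: [0.4483, -0.3073, 0.0406]
eef_rot: [0.0, 0.996, 0.086, 0.0]
wrist_force: [0.6, 0.2, 0.5]
opening: 0.606
```

move_arm(
  motion=[
    [[0, 0, 0], [0, 0, 0], 30],
    [[0, 0, 0], [0, 0, 0], 20],
    [[0, 0, 0], [0, 0, 0], 0],
    [[0, 0, 0], [0, 0, 0], 0],
    [[0, 0, 0], [0, 0, 0], 0],
  ],
)

```text
time_s: 13.92
eef_pos: [0.4484, -0.3076, 0.0414]
eef_rot: [0.001, 0.996, 0.086, 0.001]
wrist_force: [-1.0, 2.3, 6.4]
opening: 0.198
```

move_arm(
  motion=[
    [[0, 0, -0.2], [0, 0, 0], 0],
    [[0, 0, -0.6], [0, 0, 0], 0],
    [[0, 0, -1.1], [0, 0, 0], 0],
    [[0, 0, -1.6], [0, 0, 0], 0],
    [[0, 0, -2], [0, 0, 0], 0],
    [[0, 0, -2], [0, 0, 0], 0],
    [[0, 0, -2], [0, 0, 0], 0],
  ],
)

```text
time_s: 14.8
eef_pos: [0.4473, -0.3065, 0.1593]
eef_rot: [-0.0, 0.996, 0.086, -0.0]
wrist_force: [0.2, -0.2, -0.6]
opening: 0.2
```

Run:
```python
from h import *
c=viewer.calibration("wrist");im=viewer.camera("wrist");p,r=tool();print(p,r.as_matrix().round(3).tolist())
print("predicted tip",proj(c,[p+r.apply([.129,0,-.011]),p+r.apply([.054,0,-.011])]).round(1).tolist())
cv2.imwrite("pics/w7.png",im[:,140:440])
# balance refine in top picture
t=viewer.camera("top");cv2.imwrite("pics/t7.png",cv2.resize(t[120:210,230:370],None,fx=5,fy=5,interpolation=cv2.INTER_CUBIC))
b=cv2.imread("pics/t7.png");a=cv2.imread("pics/w7.png");h=max(a.shape[0],b.shape[0]);x=np.zeros((h,a.shape[1]+500,3),np.uint8);x[:a.shape[0],:300]=a;b2=cv2.resize(b,(500,321));x[:321,300:800]=b2;cv2.imwrite("pics/m7.png",x)
```

```text
[ 0.44708786 -0.30632844  0.15879618] [[0.985, 0.171, -0.002], [0.171, -0.985, 0.002], [-0.001, -0.002, -1.0]]
predicted tip [[283.0, -80.0], [283.3, 159.7]]
```

View pics/m7.png

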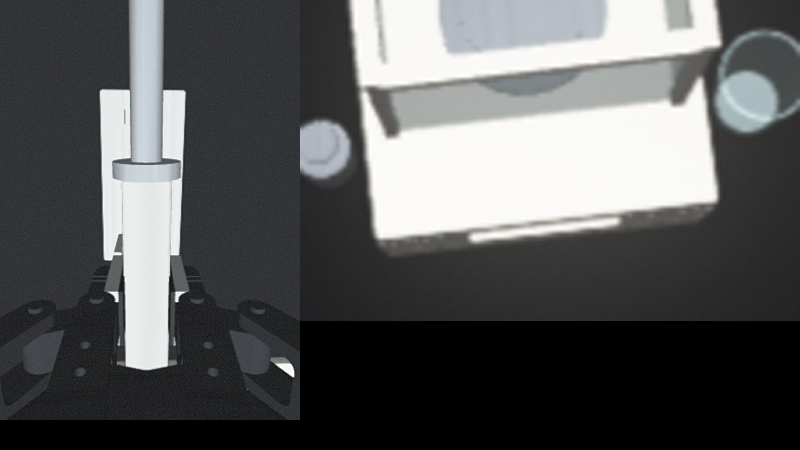

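The left part shows the collar front at about row 161, as predicted, so the handle grip is good. On the right, the balance's top rear edge runs from (375,240) to (718,203), and the window sill from (470,241) to (620,226).

Run:
```python
from h import *
c=viewer.calibration("top")
q=lambda l:np.array([[230+(x-300)/3.571,120+y/3.571] for x,y in l])
for l,z in(([[375,240],[718,203]],.1),([[379,254],[716,217]],.0),([[470,242],[621,226]],.034)):
    p=ray(c,q(l),z);d=p[0]-p[1];print(z,p.round(4).tolist(),p.mean(0),np.degrees(np.arctan2(-d[0],d[1])),np.linalg.norm(d))
l=q([[361,88],[720,46]]);p=ray(c,l,.25);print("shield",p)
o=ray(c,q([[350,0],[375,240]]),.1);d=o[0]-o[1];print("side yaw",np.degrees(np.arctan2(d[1],d[0])))
```

```text
0.1 [[0.6437, 0.0907, 0.1], [0.6681, -0.1477, 0.1]] [ 0.65592329 -0.02847623  0.1       ] 5.850917077366888 0.23969634540642754
0.0 [[0.6463, 0.0976, 0.0], [0.6733, -0.1612, 0.0]] [ 0.65976386 -0.03179775  0.        ] 5.961812765599004 0.2601250282631763
0.034 [[0.6506, 0.0266, 0.034], [0.6619, -0.0855, 0.034]] [ 0.65621799 -0.02940489  0.034     ] 5.742445122547087 0.11267345805503132
shield [[ 0.71423507  0.08443392  0.25      ]
 [ 0.73793888 -0.12789586  0.25      ]]
side yaw 6.090874903015235
```

```bash
cat >> h.py <<'E'
yaw=np.radians(5.9);bx=np.array([np.cos(yaw),np.sin(yaw),0]);by=np.array([-np.sin(yaw),np.cos(yaw),0]);bo=np.array([.656,-.029,0])
def tip():
    p,r=tool();t=p+r.apply([.129,0,-.010]);d=t-bo;return np.r_[d@bx,d@by,d[2]].round(4), np.degrees(np.arctan2(*r.apply([1,0,0])[[1,0]])).round(2)
E
python3 - <<'E'
from h import *
print(tip());f=bo+.015*bx;g=f-.154*bx-.024*by;g[2]=.159;print(g,go(g,yaw+np.pi/2))
E
```

```text
(array([-0.1076, -0.2455,  0.1684]), np.float64(9.84))
[ 0.52020333 -0.06716103  0.159     ] (array([ 1.882e+00, -3.719e+00, -1.000e-03]), array([-0.015,  0.011,  0.492]))
```

move_arm(
  motion=[
    [[0.2, -0.6, 0], [0, 0, 0.1], 0],
    [[0.5, -1.3, 0], [0, 0, 0.2], 0],
    [[0.9, -2.1, 0], [0, 0, 0.3], 0],
    [[1.3, -2.8, 0], [0, 0, 0.4], 0],
    [[1.7, -3.4, 0.3], [0, 0, 0.49], 0],
    [[1.85, -3.7, 0.9], [0, 0, 0.49], 0],
    [[1.88, -3.72, 1.5], [0, 0, 0.49], 0],
    [[1.88, -3.72, 1.85], [0, 0, 0.49], 0],
    [[1.88, -3.72, 1.85], [0, 0, 0.49], 0],
    [[1.88, -3.72, 1.85], [0, 0, 0.49], 0],
  ],
)

```text
time_s: 16.15
eef_pos: [0.521, -0.068, 0.0494]
eef_rot: [0.0, 0.999, 0.052, 0.0]
wrist_force: [-0.5, -0.3, -1.2]
opening: 0.196
```

Run:
```python
from h import *
a=viewer.camera("top");print(tip(),tool()[0]);f=bo+.015*bx;g=f-.154*bx-.024*by;g[2]=.045;print(go(g,yaw+np.pi/2),monitor.get_obs()["wrist_force"])
c=viewer.calibration("top");p,r=tool();print(proj(c,[p+r.apply([.129,0,-.01])]))
cv2.imwrite("pics/t8.png",cv2.resize(a[140:260,240:380],None,fx=5,fy=5,interpolation=cv2.INTER_CUBIC))
```

```text
(array([-0.0089, -0.0251,  0.0601]), np.float64(5.91)) [ 0.5214532  -0.06817666  0.04993105]
(array([-0.019, -0.019,  0.082]), array([ 0.005, -0.009,  0.002])) [ 1.10805264  0.87207918 -1.19179299]
[[308.89058923 186.5683569 ]]
```

View pics/t8.png

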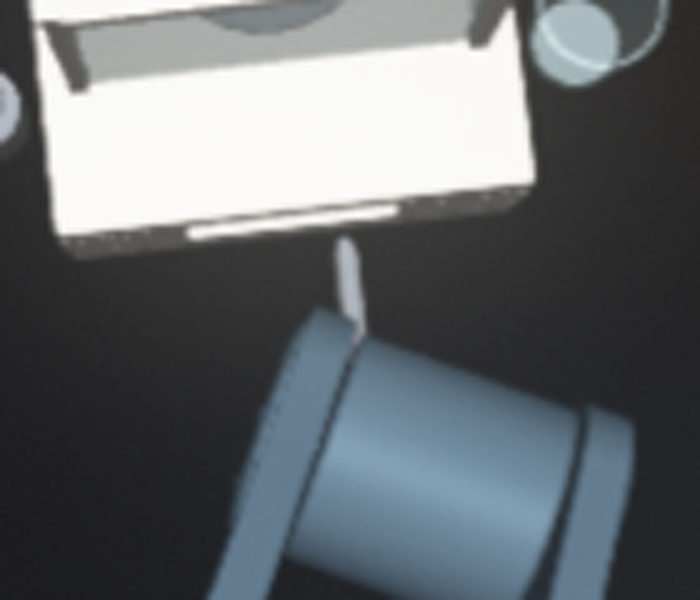

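The picture shows the tip at (345,237), which is pixel (309,187). That matches the prediction, and the tip stands just before the window. Next I'll creep towards the face.

move_arm(
  motion=[
    [[0, 0, 0.08], [0, 0, 0], 0],
    [[0.1, 0, 0.08], [0, 0, 0], 0],
    [[0.2, 0, 0.08], [0, 0, 0], 0],
    [[0.3, 0, 0.08], [0, 0, 0], 0],
    [[0.3, 0, 0.08], [0, 0, 0], 0],
  ],
)

```text
time_s: 16.82
eef_pos: [0.5394, -0.066, 0.0445]
eef_rot: [0.0, 0.999, 0.052, 0.0]
wrist_force: [1.0, -0.1, -1.5]
opening: 0.2
```

move_arm(
  motion=[
    [[0.03, 0, 0], [0, 0, 0], 0],
    [[0.06, 0, 0], [0, 0, 0], 0],
    [[0.08, 0, 0], [0, 0, 0], 0],
    [[0.08, 0, 0], [0, 0, 0], 0],
  ],
)

```text
time_s: 17.32
eef_pos: [0.5435, -0.0655, 0.0443]
eef_rot: [0.0, 0.999, 0.052, 0.0]
wrist_force: [-0.4, 0.3, -1.2]
opening: 0.199
```

move_arm(
  motion=[
    [[0.02, 0, 0], [0, 0, 0], 0],
    [[0.04, 0, 0], [0, 0, 0], 0],
    [[0.04, 0, 0], [0, 0, 0], 0],
  ],
)

```text
time_s: 17.7
eef_pos: [0.546, -0.0652, 0.0443]
eef_rot: [0.0, 0.999, 0.052, 0.0]
wrist_force: [0.3, 1.1, -1.1]
opening: 0.199
```

move_arm(
  motion=[
    [[0.02, 0, 0], [0, 0, 0], 0],
    [[0.03, 0, 0], [0, 0, 0], 0],
    [[0.03, 0, 0], [0, 0, 0], 0],
  ],
)

```text
time_s: 18.08
eef_pos: [0.5474, -0.065, 0.0442]
eef_rot: [-0.0, 0.999, 0.052, -0.0]
wrist_force: [-1.9, -0.8, -0.1]
opening: 0.201
```

move_arm(
  motion=[
    [[0.02, 0, 0], [0, 0, 0], 0],
    [[0.03, 0, 0], [0, 0, 0], 0],
    [[0.03, 0, 0], [0, 0, 0], 0],
  ],
)

```text
time_s: 18.45
eef_pos: [0.5475, -0.0648, 0.0436]
eef_rot: [-0.0, 0.999, 0.052, -0.002]
wrist_force: [-8.3, -1.6, 1.7]
opening: 0.195
```

Contact shows at TCP x = 0.5474. I'll slide towards +y under a light press.

move_arm(
  motion=[
    [[0, -0.02, 0], [0, 0, 0], 0],
    [[0, -0.04, 0], [0, 0, 0], 0],
    [[0, -0.06, 0], [0, 0, 0], 0],
    [[0, -0.08, 0], [0, 0, 0], 0],
    [[0, -0.1, 0], [0, 0, 0], 0],
    [[0, -0.1, 0], [0, 0, 0], 0],
  ],
)

```text
time_s: 19.2
eef_pos: [0.5469, -0.0596, 0.0436]
eef_rot: [0.0, 0.999, 0.051, -0.002]
wrist_force: [-7.0, -5.1, -1.2]
opening: 0.197
```

move_arm(
  motion=[
    [[0, -0.02, 0], [0, 0, 0], 0],
    [[0, -0.04, 0], [0, 0, 0], 0],
    [[0, -0.06, 0], [0, 0, 0], 0],
    [[0, -0.08, 0], [0, 0, 0], 0],
    [[0, -0.1, 0], [0, 0, 0], 0],
    [[0, -0.1, 0], [0, 0, 0], 0],
  ],
)

```text
time_s: 19.95
eef_pos: [0.5463, -0.0536, 0.0435]
eef_rot: [0.0, 0.999, 0.051, -0.002]
wrist_force: [-6.8, -5.9, -0.6]
opening: 0.199
```

move_arm(
  motion=[
    [[0, -0.02, 0], [0, 0, 0], 0],
    [[0, -0.04, 0], [0, 0, 0], 0],
    [[0, -0.06, 0], [0, 0, 0], 0],
    [[0, -0.08, 0], [0, 0, 0], 0],
    [[0, -0.1, 0], [0, 0, 0], 0],
    [[0, -0.1, 0], [0, 0, 0], 0],
  ],
)

```text
time_s: 20.7
eef_pos: [0.5457, -0.0474, 0.0435]
eef_rot: [-0.0, 0.999, 0.051, -0.002]
wrist_force: [-6.0, -4.1, -0.9]
opening: 0.202
```

move_arm(
  motion=[
    [[0, -0.02, 0], [0, 0, 0], 0],
    [[0, -0.04, 0], [0, 0, 0], 0],
    [[0, -0.06, 0], [0, 0, 0], 0],
    [[0, -0.08, 0], [0, 0, 0], 0],
    [[0, -0.1, 0], [0, 0, 0], 0],
    [[0, -0.1, 0], [0, 0, 0], 0],
  ],
)

```text
time_s: 21.45
eef_pos: [0.5472, -0.0408, 0.0444]
eef_rot: [0.0, 0.999, 0.052, 0.0]
wrist_force: [-0.2, 0.2, -0.6]
opening: 0.197
```

The force vanished and x advanced by 2 mm, so the tip has dropped into the slot. I'll push in gently.

move_arm(
  motion=[
    [[0.02, 0, 0], [0, 0, 0], 0],
    [[0.04, 0, 0], [0, 0, 0], 0],
    [[0.06, 0, 0], [0, 0, 0], 0],
    [[0.08, 0, 0], [0, 0, 0], 0],
    [[0.08, 0, 0], [0, 0, 0], 0],
  ],
)

```text
time_s: 22.08
eef_pos: [0.5518, -0.0405, 0.0443]
eef_rot: [0.0, 0.999, 0.052, 0.0]
wrist_force: [0.2, -0.3, -0.7]
opening: 0.193
```

move_arm(
  motion=[
    [[0.02, 0, 0], [0, 0, 0], 0],
    [[0.04, 0, 0], [0, 0, 0], 0],
    [[0.06, 0, 0], [0, 0, 0], 0],
    [[0.06, 0, 0], [0, 0, 0], 0],
  ],
)

```text
time_s: 22.58
eef_pos: [0.5554, -0.0401, 0.0443]
eef_rot: [0.0, 0.999, 0.052, 0.0]
wrist_force: [0.7, 0.2, -1.3]
opening: 0.2
```

move_arm(
  motion=[
    [[0.05, 0, 0], [0, 0, 0], 0],
    [[0.1, 0, 0], [0, 0, 0], 0],
    [[0.15, 0, 0], [0, 0, 0], 0],
    [[0.2, 0, 0], [0, 0, 0], 0],
    [[0.25, 0, 0], [0, 0, 0], 0],
    [[0.25, 0, 0], [0, 0, 0], 0],
  ],
)

```text
time_s: 23.32
eef_pos: [0.5705, -0.0386, 0.0443]
eef_rot: [0.0, 0.999, 0.052, 0.0]
wrist_force: [0.9, -0.1, -1.4]
opening: 0.203
```

move_arm(
  motion=[
    [[0.05, 0, 0], [0, 0, 0], 0],
    [[0.1, 0, 0], [0, 0, 0], 0],
    [[0.15, 0, 0], [0, 0, 0], 0],
    [[0.2, 0, 0], [0, 0, 0], 0],
    [[0.25, 0, 0], [0, 0, 0], 0],
    [[0.25, 0, 0], [0, 0, 0], 0],
  ],
)

```text
time_s: 24.08
eef_pos: [0.5854, -0.037, 0.0443]
eef_rot: [0.0, 0.999, 0.052, 0.0]
wrist_force: [0.3, -0.2, -1.9]
opening: 0.2
```

move_arm(
  motion=[
    [[0.05, 0, 0], [0, 0, 0], 0],
    [[0.1, 0, 0], [0, 0, 0], 0],
    [[0.15, 0, 0], [0, 0, 0], 0],
    [[0.2, 0, 0], [0, 0, 0], 0],
    [[0.25, 0, 0], [0, 0, 0], 0],
    [[0.25, 0, 0], [0, 0, 0], 0],
  ],
)

```text
time_s: 24.82
eef_pos: [0.6003, -0.0355, 0.0443]
eef_rot: [0.0, 0.999, 0.052, 0.0]
wrist_force: [0.0, -0.2, -0.7]
opening: 0.199
```

move_arm(
  motion=[
    [[0.05, 0, 0], [0, 0, 0], 0],
    [[0.1, 0, 0], [0, 0, 0], 0],
    [[0.15, 0, 0], [0, 0, 0], 0],
    [[0.2, 0, 0], [0, 0, 0], 0],
    [[0.25, 0, 0], [0, 0, 0], 0],
    [[0.25, 0, 0], [0, 0, 0], 0],
  ],
)

```text
time_s: 25.58
eef_pos: [0.6153, -0.0339, 0.0443]
eef_rot: [0.0, 0.999, 0.052, 0.0]
wrist_force: [-0.5, 0.5, -1.2]
opening: 0.197
```

move_arm(
  motion=[
    [[0.02, 0, 0], [0, 0, 0], 0],
    [[0.04, 0, 0], [0, 0, 0], 0],
    [[0.06, 0, 0], [0, 0, 0], 0],
    [[0.06, 0, 0], [0, 0, 0], 0],
  ],
)

```text
time_s: 26.08
eef_pos: [0.6186, -0.0335, 0.0443]
eef_rot: [-0.0, 0.999, 0.052, 0.0]
wrist_force: [-0.4, -1.4, -0.8]
opening: 0.202
```

move_arm(
  motion=[
    [[0.02, 0, 0], [0, 0, 0], 0],
    [[0.04, 0, 0], [0, 0, 0], 0],
    [[0.05, 0, 0], [0, 0, 0], 0],
    [[0.05, 0, 0], [0, 0, 0], 0],
  ],
)

```text
time_s: 26.58
eef_pos: [0.6194, -0.0334, 0.044]
eef_rot: [-0.0, 0.999, 0.052, -0.003]
wrist_force: [-10.2, -0.8, 5.5]
opening: 0.197
```

The collar meets the face at the predicted depth (TCP x = 0.619, 10 N). I'll ease off, release and retreat upwards.

move_arm(
  motion=[
    [[-0.02, 0, 0], [0, 0, 0], 0],
    [[-0.02, 0, 0], [0, 0, 0], 22],
    [[-0.02, 0, 0], [0, 0, 0], 30],
    [[-0.02, 0, 0], [0, 0, 0], 45],
    [[-0.02, 0, 0], [0, 0, 0], 60],
    [[-0.02, 0, 0], [0, 0, 0], 60],
    [[-0.02, 0, 0], [0, 0, 0], 60],
  ],
)

```text
time_s: 27.45
eef_pos: [0.6204, -0.0334, 0.0443]
eef_rot: [-0.0, 0.999, 0.052, 0.0]
wrist_force: [-0.2, 0.6, 0.5]
opening: 0.599
```

move_arm(
  motion=[
    [[-0.02, 0, -0.3], [0, 0, 0], 60],
    [[-0.1, 0, -0.8], [0, 0, 0], 60],
    [[-0.2, 0, -1.6], [0, 0, 0], 60],
    [[-0.8, 0, -2.5], [0, 0, 0], 60],
    [[-1.5, 0, -3], [0, 0, 0], 60],
    [[-1.5, 0, -3], [0, 0, 0], 60],
    [[-1.5, 0, -3], [0, 0, 0], 60],
  ],
)

```text
time_s: 28.32
eef_pos: [0.5312, -0.0427, 0.225]
eef_rot: [0.0, 0.999, 0.052, 0.001]
wrist_force: [0.5, 0.1, -0.1]
opening: 0.597
```

Run:
```python
from h import *
c=viewer.calibration("wrist");im=viewer.camera("wrist");cv2.imwrite("pics/w9.png",cv2.resize(im,(800,600)));o=monitor.get_obs();print(o["time_s"],o["eef_pos"],o["wrist_force"])
P=bo+.0135*bx+.003*by+[0,0,.055]
print("expected origin,end",(proj(c,[P+[0,0,.013],P-bx*.1+[0,0,.005]])/.7).round())
```

```text
28.375 [ 0.53107953 -0.04256468  0.2240888 ] [-0.41679192  0.67582152 -0.40400552]
expected origin,end [[401.  42.]
 [401. 223.]]
```

View pics/w9.png

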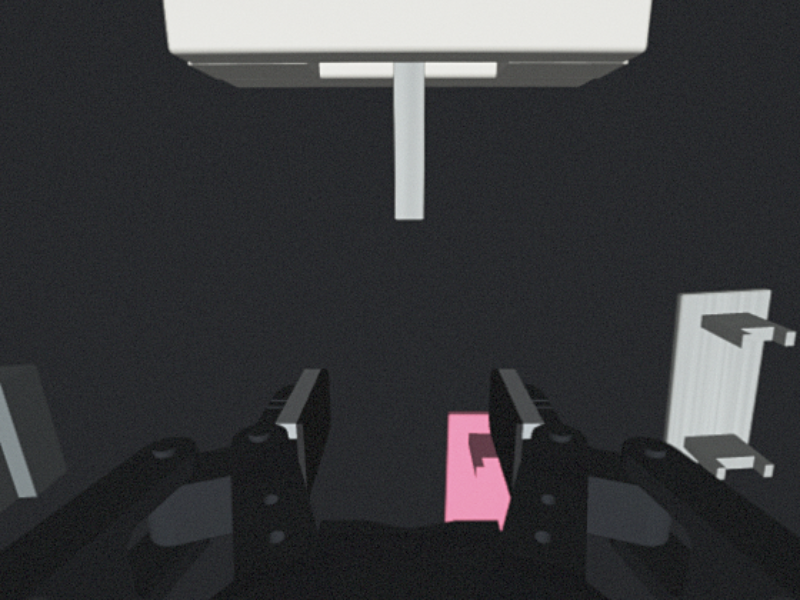

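The pin sits in the window with only the handle showing. Its end is at (409,219) against a predicted (401,223), and the gripper is well clear.

```bash
python3 -c "
from bench import workorder
print(workorder.hand_in())"
```

```text
the job is handed in; nothing more can be done
None
```

The pin is in the latch slot with its collar against the lock face, and I let go and handed the job in at about 28 s of the 72 s allowed. The hand-in reports no verdict.

- **Moving the pin:** I drew it out about 105 mm by the shank, laid it in the grey cradle and let go. Measured from the wrist picture, it lay about 3 mm from the cradle's rest point. I then took it again by the handle, 54 mm behind the collar front.
- **Finding the slot:** I slid the tip along the face under about 8 N until the force vanished and the tip went in. That was near the middle of the face, by my estimate within a few millimetres of y = 0.
- **Pushing home:** the pin slid in without resistance until the collar met the face. The force rose to 10 N at TCP x = 0.619 m, where I expected about 0.6195 m.
- **Last checks:** the final wrist picture shows the handle straight in the window, with its end at (409,219) against a predicted (401,223). That sideways offset of about 8 pixels had been in the wrist pictures since the first grasp, so I put it down to camera calibration. The wrist force was near zero with the gripper well clear.
- **Not checked:** I did not measure the bystanders again at the end. No contact with them was planned, and the only forces felt were from gripping the pin and pressing it on the face.

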